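Clamp a module with the eccentric knob and start the tester

ROBOT

A 6-joint arm with a two-finger parallel gripper is mounted at the origin on the work surface. World frame = base frame: x ahead of the robot, y to its left, z up, the work surface at z = 0. Lengths are in m, angles in rad, forces in N, time in s.
With the tool pointing down it reaches from about 0.4 to 0.825 m from the base axis. Payload 7 kg.
Tool frame: the origin (TCP) lies between the finger pads; the fingertips stand 22 mm ahead of it and the grasp point (between the pads) lies 3 mm ahead of it; z points along the fingers, y is the direction in which the jaws open and shut (so a half turn about z gives the same grasp; the last joint's range is limited). The gripper opens to 88 mm and grips with 3 to 60 N. Pads are 19 mm wide; open, the fingers measure 130 mm over their backs; the gripper's body (78 mm by 193 mm) begins 47 mm behind the grasp point.
Start: joints at [0.288, 0.359, 0.012, 0, -1.224, -0.288], TCP at [0.675, -0, 0.249] pointing down, gripper open.
Joint ranges: [-3.07, 3.07], [-1.43, 2.12], [-1.02, 1.25], [-3.03, 1.67], [-3.05, -0], [-3.03, 3.03]. Speed limits (rad/s): [2.39, 2.39, 3.01, 3.14, 3.14, 3.14].

INTERFACE

Orientations are given as [roll, pitch, yaw] about the fixed x, y, z axes, in that order (R = Rz(yaw) Ry(pitch) Rx(roll)).
In Python, from station import * gives the robot as it stands. The module is installed in compiled form; this text tells all that it offers.
- The arm moves only by the tool move_arm, never from a script. Its argument "rows" is a list of rows, each an object with "delta_rot": the turn, a rotation vector about the world's x, y, z in degrees, a list of three; "delta_pos": the shift along the world's x, y, z in cm, a list of three; "hand": the finger opening in cm, from 0 to 8.76. A call has exactly 10 rows; each row shifts and turns the commanded pose from where the row before left it; what a row does not reach is not made up. A row lasts 1/10 s, in which the tool goes at most 50 mm and 8.59 degrees, less where a joint would pass 70% of its speed; a pose out of reach is approached as far as the arm can. A call is refused whole if a number of a shift passes 5 or a number of a turn 8.59, either way. A call with a gripper value outside its range is refused whole. The fingers move at their own pace and stop on an object; "force" is the grip in N (left out, the last holds). Time passes only in rows, so rows that do not move let the fingers close, or fill a call up. It gives the time, the measured TCP pose, the force and the opening at its end, in the units of the state.
- get_state(): the state, without advancing time (a new reading comes with each control period).
- grab_frame(name): name is "scene" or "side" or "wrist"; returns the picture (420x560x3 uint8, blue, green, red); there is no depth.
- camera_info(name): a dict with "camera_matrix" (3x3 intrinsics, pixels), "world_from_camera" (4x4, takes a point from camera to world coordinates); the wrist camera has in their place "T_tool_cam" (4x4, takes a point from camera to tool coordinates, whose origin is the TCP and whose axes are the flange's). Camera axes: x right, y down, z forward; pixel columns grow to the right and rows downward; lengths in m; the calibration is good to about 2 mm. A picture is of the moment at which its call begins: read the wrist's pose just before it. camera_info takes no time and is no camera call.
- job_done(): hands the job in, once; it reports no verdict.
The state is a dict: "t": time; "q": joint angles; "qd": joint speeds; "joint_efforts": joint torques, N m; "eef_pos": TCP position; "ee_rot": TCP orientation; "force": force on the tool from outside, world axes, zero at the start; "moment": the same for the moment, N m; "width": finger opening in m.
Only numpy, scipy, OpenCV 4.12 (cv2) and the standard library are available. Lean on these libraries where they do the work, as an engineer would, in place of code of your own. Each camera call takes 0.05 s, during which the arm holds its last target.

TASK

The aluminium module lies loose in the test jig. Turn the jig's orange eccentric knob clockwise until its lobe bears firmly on the module and holds it against the rubber stop, snug but not crushed, and let go of the knob. Then start the test by pressing the green membrane key on the grey console with the fingertips until it pushes back firmly; leave the red key, the mug, the screwdriver and the jar alone.

Things in the scene. Friction and masses are not known exactly. Their poses are not given: they have to be found in the camera images.
- jig: black test jig fixed to the table, base 150 (x) by 164 (y) by 12 mm high; origin under the middle of the base, z up. The module lies on the base between a rubber-faced blue stop block (towards -y) and the eccentric knob (axis at jig x 0, y +45 mm). Low guides at both x ends, tops 26 mm above the table, leave the module some 3 mm of play each way in x.
- stop_mid (a point): nominal place of the stop's rubber face, a point fixed in the jig at x 0, y -30, z 27 mm. The stop itself is set by hand: its face lies anywhere up to 2.5 mm either side of this point along jig y and is not measured. The rubber gives about 0.1 mm per N. The blue block is 110 mm long in x, its top 40 mm above the table.
- cam (a joint): angle of the knob in rad, 0 to 3.14, growing clockwise seen from above. 0: lobe to jig +y (away from the module); 1.57: to jig +x; 3.14: to jig -y (straight at the module). Starts at 0.15 to 0.7; the lobe meets the module backed by the stop somewhere between 1.6 and 2.4, depending on the stop, so the turn may need a regrasp. Stays where it is left.
- knob (a point): middle of the knob's grip, on its turning axis, 68 mm above the table. The grip is an orange upright bar 44 mm long, 12 mm thick and 32 mm tall (52 to 84 mm above the table); its length points along the lobe direction. z is up; the y axis points along the lobe. Gripped a little off its axis, the felt torque also drifts slowly as it turns: the quick rise is the contact.
- lobe (a point): red dot on the lobe, 26 mm from the knob's axis, 34 mm above the table. The cam is a steel disc of radius 22 mm, 20 to 34 mm above the table, centre 8 mm off the axis. It turns freely with about 0.1 N m; bearing on the module adds some 0.016 to 0.024 N m per N of clamping. A firm clamp is 5 to 25 N: aim for 12 N, 0.2 to 0.28 N m above the free torque. Over 35 N crushes the module.
- module: loose die-cast aluminium box 100 (x) by 50 (y) by 30 mm high, about 0.3 kg, with a green label on top and a brass jack on each x end; origin at the middle of its underside, which lies 12 mm above the table on the jig; its top is 42 mm above the table. It starts 1 to 4 mm clear of the stop and slightly askew.
- console: grey tester console fixed to the table, 130 (x) by 120 (y) by 40 mm high, with a black panel, a long dark display towards its +x edge and the two keys towards its -x edge; origin under its middle.
- green_key: green round membrane key, 28 mm in diameter, top 2.5 mm above the console's top (42.5 mm above the table); the origin lies on its axis, level with the console's top. Nearly no travel (about 1 mm); it registers when pressed straight down with over 6 N for a tenth of a second; over 45 N damages it. The two keys are 56 mm apart and either may be on the left.
- red_key: red round membrane key of the same size (stop): not to be pressed; origin as for the green key.
- mug: white mug, 85 mm high, 76 mm wide; origin under its middle; not to be moved.
- screwdriver: yellow-handled screwdriver, 170 mm long, lying on the table; not to be moved.
- jar: amber jar with a white cap, 65 mm high, 52 mm in diameter; origin under its middle; not to be moved.
Not all that is in view belongs to the job. Several things have the shape of the module; the one meant has the colours described above.

How it is judged:
By the outcome, as a careful person would: the job done as asked, in the order asked, and still so for the second after the job is handed in, with the robot touching nothing.
It also fails if it takes over 72 s, if anything falls off the work surface, if the arm or the gripper's body presses on something with over 40 N, if the wrist force passes 120 N, or if a joint passes its speed limit or range.

## Working session

There is one attempt and no reset: what is moved stays moved. The work goes in short steps, Python scripts to look and compute and a tool call to move; the robot and the scene stay as the last step left them, time stands still between calls to the robot, and variables do not carry over. Pictures are saved under pics/ and viewed, and the job is handed in when it is done.

Besides the shell and the picture viewer there is one more tool, called as a command line: name --argument value ..., lists and objects as JSON in quotes. move_arm: Moves the arm, as the interface text tells. Its arguments: {"type":"object","properties":{"rows":{"type":"array"},"force":{"type":"number"}},"required":["rows"]}

```bash
mkdir -p pics; python3 - <<'E'
from station import *
import cv2
s=get_state(); print(s)
for n in ("scene","side","wrist"):
    cv2.imwrite(f"pics/{n}0.png",grab_frame(n)); print(n,camera_info(n))
E
```

```text
{'t': 0.0, 'q': array([ 2.88130323e-01,  3.59420681e-01,  1.10404555e-02, -3.58468331e-04,
       -1.22411166e+00, -2.88114125e-01]), 'qd': array([ 0.0010753 ,  0.00047516,  0.00038163, -0.0017505 , -0.0012705 ,
       -0.00017526]), 'joint_efforts': array([-8.00930356e-04, -5.82726967e+01,  2.93058443e+01,  6.99745238e+00,
        6.93249181e-03, -2.06530804e-04]), 'eef_pos': array([ 6.74532675e-01, -4.86616284e-06,  2.47591303e-01]), 'ee_rot': array([ 3.13987122e+00, -1.58743764e-04, -1.57090208e+00]), 'force': array([ 0.84560701, -0.10934079,  0.67164032]), 'moment': array([-0.02844375, -0.02264533, -0.03495232]), 'width': 0.08754551077009098}
scene {'camera_matrix': array([[386.99562082,   0.        , 282.52139558],
       [  0.        , 386.99562082, 208.60412901],
       [  0.        ,   0.        ,   1.        ]]), 'world_from_camera': array([[ 0.80561181,  0.36197643, -0.46900179,  1.03056787],
       [ 0.59223047, -0.51328314,  0.62113082, -0.62840142],
       [-0.01589599, -0.77814747, -0.62788043,  0.62931143],
       [ 0.        ,  0.        ,  0.        ,  1.        ]])}
[... 280 characters left out ...]
,  0.54384165, -0.53805572,  0.42658   ],
       [-0.0040707 , -0.70574116, -0.70845808,  0.71394169],
       [ 0.        ,  0.        ,  0.        ,  1.        ]])}
wrist {'camera_matrix': array([[364.4587143 ,   0.        , 278.50733196],
       [  0.        , 364.4587143 , 212.03264134],
       [  0.        ,   0.        ,   1.        ]]), 'T_tool_cam': array([[-6.70757079e-04, -9.57362316e-01, -2.88889160e-01,
         7.75073021e-02],
       [ 9.99999382e-01, -8.98244045e-04,  6.54882081e-04,
         7.65149090e-04],
       [-8.86452393e-04, -2.88888542e-01,  9.57362327e-01,
        -1.36047778e-01],
       [ 0.00000000e+00,  0.00000000e+00,  0.00000000e+00,
         1.00000000e+00]])}
```

View pics/scene0.png

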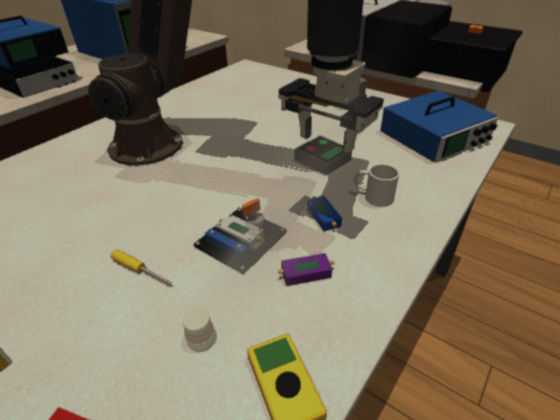

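View pics/side0.png

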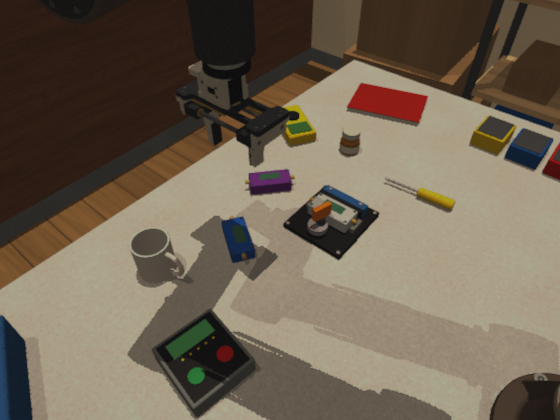

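View pics/wrist0.png

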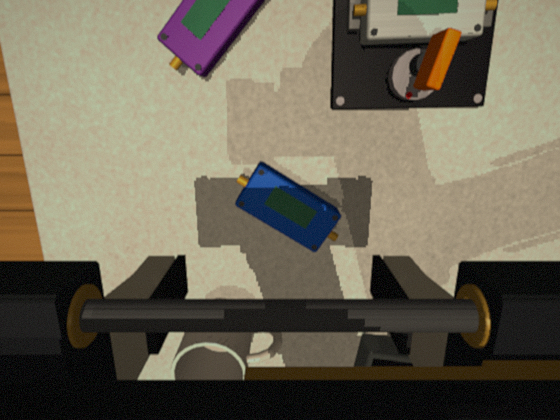

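Scene candidates for the module: the silver box with a green label in the jig (240,230), a purple box (306,269), a blue box (324,212) and a yellow meter (286,382). I choose the silver one, which sits in the black jig. For the knob, the orange bar at scene (252,207) is the one; the orange spot at (477,29) is background. The green key is at side (196,376) and the red key at (225,354).

```bash
cat > h.py <<'E'
import numpy as np, cv2
from scipy.spatial.transform import Rotation as Ro
from station import *
def cam(n,s=None):
    c=camera_info(n);K=c["camera_matrix"]
    if n!="wrist": return K,c["world_from_camera"]
    s=s or get_state(); T=np.eye(4);T[:3,:3]=Ro.from_euler('xyz',s["ee_rot"]).as_matrix();T[:3,3]=s["eef_pos"]
    return K,T@c["T_tool_cam"]
def ray(n,p,KT=None):
    K,T=KT or cam(n); d=T[:3,:3]@np.linalg.solve(K,[p[0],p[1],1]); return T[:3,3],d/np.linalg.norm(d)
def plane(n,p,z,KT=None):
    o,d=ray(n,p,KT); return o+d*(z-o[2])/d[2]
def tri(*rs):
    A=0;b=0
    for o,d in rs:
        P=np.eye(3)-np.outer(d,d);A=A+P;b=b+P@o
    x=np.linalg.solve(A,b); return x,[np.linalg.norm((np.eye(3)-np.outer(d,d))@(x-o)) for o,d in rs]
def mask(im,lo,hi):
    return cv2.inRange(cv2.cvtColor(im,cv2.COLOR_BGR2HSV),np.array(lo),np.array(hi))
def blobs(m,amin=20):
    n,l,st,c=cv2.connectedComponentsWithStats(m); return [(int(st[i,4]),c[i].round(1).tolist(),st[i,:4].tolist()) for i in range(1,n) if st[i,4]>=amin]
E
python3 - <<'E'
from h import *
for n in("scene","side","wrist"):
    im=cv2.imread(f"pics/{n}0.png")
    print(n,"orange",blobs(mask(im,(5,170,90),(16,255,255)),15))
    print(n,"green",blobs(mask(im,(50,90,60),(80,255,255)),15))
    print(n,"red",blobs(mask(im,(0,150,60),(4,255,255))|mask(im,(174,150,60),(180,255,255)),4))
    x,y,w,h={"scene":(190,120,170,150),"side":(150,170,240,240),"wrist":(320,0,190,120)}[n]
    c=im[y:y+h,x:x+w]; k=min(800/w,600/h); cv2.imwrite(f"pics/{n}0c.png",cv2.resize(c,None,fx=k,fy=k,interpolation=2)); print(k)
E
```

```text
scene orange [(52, [476.1, 26.8], [470, 25, 13, 6]), (95, [248.3, 206.2], [243, 199, 15, 17])]
scene green [(32, [322.6, 141.5], [319, 140, 8, 5]), (75, [334.3, 151.5], [327, 147, 15, 11]), (115, [307.0, 265.3], [297, 261, 21, 9]), (744, [274.1, 354.6], [255, 339, 39, 32])]
scene red [(6, [309.2, 148.0], [307, 147, 5, 3]), (244, [64.8, 415.3], [50, 408, 37, 12])]
4.0
side orange [(94, [321.8, 206.5], [312, 201, 20, 12])]
side green [(170, [298.8, 127.2], [288, 122, 23, 12]), (80, [268.9, 175.4], [260, 173, 19, 6]), (62, [337.4, 207.9], [332, 203, 12, 10]), (770, [189.4, 338.8], [166, 319, 49, 41]), (244, [195.6, 375.3], [187, 367, 18, 18])]
side red [(1895, [388.4, 102.0], [348, 83, 79, 39]), (282, [552.8, 166.2], [543, 144, 17, 36]), (220, [224.6, 353.5], [217, 346, 17, 16])]
2.5
wrist orange [(551, [440.0, 63.8], [426, 28, 35, 62]), (195, [2.6, 77.9], [0, 54, 9, 40]), (3961, [14.4, 194.6], [0, 95, 43, 166])]
wrist green [(976, [203.0, 15.2], [182, 0, 47, 39]), (770, [426.3, 6.2], [398, 0, 59, 14])]
wrist red [(30, [408.4, 94.7], [406, 92, 6, 7])]
4.2105263157894735
```

View pics/side0c.png

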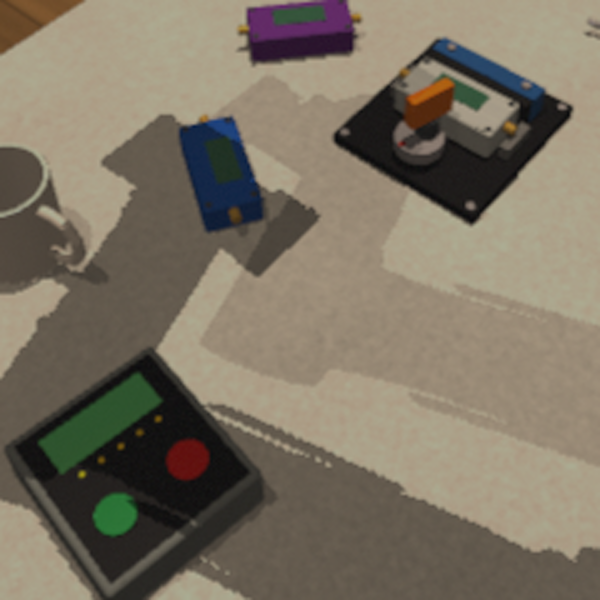

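View pics/wrist0c.png

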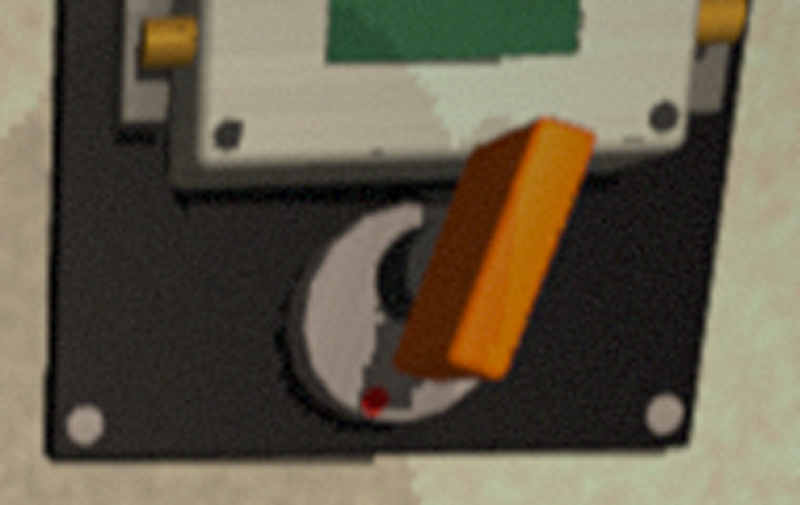

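```bash
python3 - <<'E'
from h import *
np.set_printoptions(precision=4,suppress=True)
W=cam("wrist")
wp=lambda x,y:(320+x/4.2105,y/4.2105)
sp=lambda x,y:(150+x/2.5,170+y/2.5)
c=[plane("wrist",wp(*p),.084,W) for p in[(548,118),(597,138),(503,380),(450,360)]]
print("grip top",np.array(c)[:,:2],np.mean(c,0), np.linalg.norm(c[0]-c[3]),np.linalg.norm(c[1]-c[2]),np.linalg.norm(c[0]-c[1]))
v=(c[3]+c[2]-c[0]-c[1]);print("lobe dir deg",np.degrees(np.arctan2(v[1],v[0])))
dot=plane("wrist",(408.4,94.7),.034,W);print("dot",dot)
b=[plane("wrist",wp(*p),.012,W) for p in[(48,458),(690,445)]];print("base near",b,np.linalg.norm(b[0]-b[1]))
s=[plane("side",sp(*p),.012) for p in[(335,137),(472,222),(573,108)]];print("side base",np.array(s),np.linalg.norm(s[0]-s[1]),np.linalg.norm(s[1]-s[2]))
print("knob tri?",plane("side",(321.8,206.5),.07))
for n,g,r in[("side",(195.6,375.3),(224.6,353.5)),("scene",(322.6,141.5),(309.2,148))]:
    G=plane(n,g,.0425);R=plane(n,r,.0425);print(n,"green",G,"red",R,np.linalg.norm(G-R))
E
```

```text
grip top [[ 0.5452 -0.1304]
 [ 0.5361 -0.1271]
 [ 0.5476 -0.0863]
 [ 0.5579 -0.0898]] [ 0.5467 -0.1084  0.084 ] 0.04248783432021828 0.042452080912390174 0.009715592381108001
lobe dir deg 73.44099688567736
dot [ 0.5545 -0.0839  0.034 ]
base near [array([ 0.6213, -0.0712,  0.012 ]), array([ 0.4718, -0.074 ,  0.012 ])] 0.1494907776802605
side base [[ 0.6134 -0.0689  0.012 ]
 [ 0.467  -0.0683  0.012 ]
 [ 0.4713 -0.2338  0.012 ]] 0.14643092735289837 0.1656377807058731
knob tri? [ 0.5517 -0.119   0.07  ]
side green [0.4961 0.2901 0.0425] red [0.487  0.235  0.0425] 0.05590375299547447
scene green [0.4986 0.2869 0.0425] red [0.4865 0.2306 0.0425] 0.05758933161531705
```

The crop confirms the silver module with its green label and brass jacks, and the lobe dot sits under the orange bar. The knob axis is at about (0.547, -0.109). The lobe points 73.4° in world; the dot's 26.2 mm radius and the 42.5 mm grip length both agree with the description. Cam angle is about 0.31 rad. The jig's yaw is about 1.2°. Next I move above the knob.

move_arm --rows '[{"delta_pos":[-2.1,-1.8,-1.4],"delta_rot":[0,0,-2.8],"hand":8.0},{"delta_pos":[-2.1,-1.8,-1.4],"delta_rot":[0,0,-2.8],"hand":7.0},{"delta_pos":[-2.1,-1.8,-1.4],"delta_rot":[0,0,-2.8],"hand":6.0},{"delta_pos":[-2.1,-1.8,-1.4],"delta_rot":[0,0,-2.8],"hand":5.0},{"delta_pos":[-2.1,-1.8,-1.4],"delta_rot":[0,0,-2.8],"hand":5.0},{"delta_pos":[-2.2,-1.9,-1.4],"delta_rot":[0,0,-2.6],"hand":5.0},{"delta_pos":[0,0,0],"delta_rot":[0,0,0],"hand":5.0},{"delta_pos":[0,0,0],"delta_rot":[0,0,0],"hand":5.0},{"delta_pos":[0,0,0],"delta_rot":[0,0,0],"hand":5.0},{"delta_pos":[0,0,0],"delta_rot":[0,0,0],"hand":5.0}]'

```text
t: 1.15
eef_pos: [0.5489, -0.1085, 0.1649]
ee_rot: [-3.141, 0.0, -1.86]
force: [0.4, -0.5, 1.6]
width: 0.0501
```

```bash
python3 - <<'E'
from h import *
s=get_state();print(s)
for n in("side","wrist"): cv2.imwrite(f"pics/{n}1.png",grab_frame(n))
E
```

```text
{'t': 1.15, 'q': array([ 1.54735029e-01,  2.39965649e-01, -3.61206074e-01,  1.31342052e-04,
       -9.68727173e-01, -4.43624188e-01]), 'qd': array([-0.00098045,  0.00082391, -0.00430155, -0.00164224, -0.00125976,
       -0.00129402]), 'joint_efforts': array([-1.83476745e-01, -4.53935516e+01,  2.56157863e+01,  6.14174813e+00,
       -6.86026993e-03,  2.07153258e-03]), 'eef_pos': array([ 0.54891997, -0.10853668,  0.16492536]), 'ee_rot': array([-3.14073561e+00,  2.87360010e-04, -1.85961103e+00]), 'force': array([ 0.43108436, -0.50023711,  1.6100642 ]), 'moment': array([-0.00894753,  0.01967006,  0.01561269]), 'width': 0.050119838701652486}
```

View pics/wrist1.png

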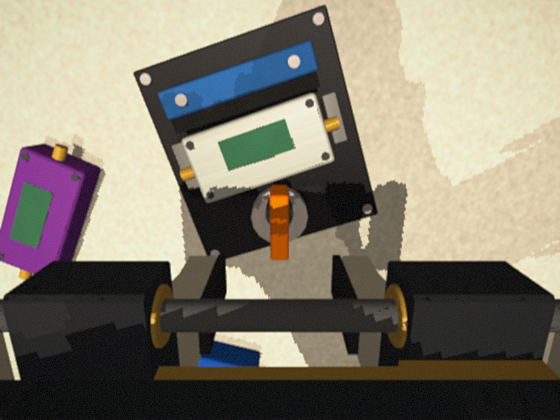

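```bash
python3 - <<'E'
from h import *
np.set_printoptions(precision=4,suppress=True)
im=cv2.imread("pics/wrist1.png");W=cam("wrist")
c=im[170:270,235:325];cv2.imwrite("pics/w1c.png",cv2.resize(c,None,fx=6,fy=6,interpolation=2))
for n,pts in {"a":[(146,79),(318,18),(368,210)]}.items():
    print([plane("wrist",p,.012,W) for p in pts])
m=mask(im,(5,170,150),(16,255,255));print(blobs(m))
m=mask(im,(0,150,40),(4,255,255));print(blobs(m,3))
E
```

```text
[array([ 0.6153, -0.2268,  0.012 ]), array([ 0.482 , -0.2298,  0.012 ]), array([ 0.4789, -0.0798,  0.012 ])]
[(141, [278.5, 200.1], [270, 194, 19, 15]), (71, [278.5, 220.4], [271, 217, 16, 8]), (430, [279.0, 246.7], [271, 233, 17, 27])]
[]
```

View pics/w1c.png

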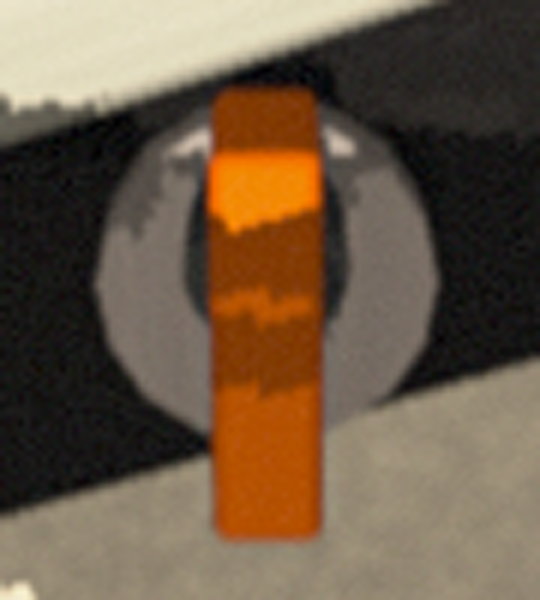

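```bash
python3 - <<'E'
from h import *
np.set_printoptions(precision=4,suppress=True)
W=cam("wrist")
c=np.array([plane("wrist",(235+x/6,170+y/6),.084,W) for x,y in[(211,152),(322,152),(322,540),(214,540)]])
print(c[:,:2],c.mean(0),np.linalg.norm(c[0]-c[3]),np.linalg.norm(c[0]-c[1]))
R=Ro.from_euler('xyz',get_state()["ee_rot"]).as_matrix();print("in tool",R.T@(c.mean(0)-get_state()["eef_pos"]))
v=c[2]+c[3]-c[0]-c[1];print(np.degrees(np.arctan2(v[1],v[0])))
E
```

```text
[[ 0.5459 -0.1318]
 [ 0.535  -0.1286]
 [ 0.547  -0.0872]
 [ 0.5582 -0.0905]] [ 0.5465 -0.1095  0.084 ] 0.043100012921245566 0.01133642427323325
in tool [0.0015 0.0017 0.0807]
73.6629757230076
```

move_arm --rows '[{"delta_pos":[-0.24,-0.05,-1.5],"delta_rot":[0,0,0.2],"hand":4.5},{"delta_pos":[0,0,-1.5],"delta_rot":[0,0,0],"hand":4.5},{"delta_pos":[0,0,-1.5],"delta_rot":[0,0,0],"hand":4.5},{"delta_pos":[0,0,-1.5],"delta_rot":[0,0,0],"hand":4.5},{"delta_pos":[0,0,-1.2],"delta_rot":[0,0,0],"hand":4.5},{"delta_pos":[0,0,-1.0],"delta_rot":[0,0,0],"hand":4.5},{"delta_pos":[0,0,-0.6],"delta_rot":[0,0,0],"hand":4.5},{"delta_pos":[0,0,-0.4],"delta_rot":[0,0,0],"hand":4.5},{"delta_pos":[0,0,0],"delta_rot":[0,0,0],"hand":4.5},{"delta_pos":[0,0,0],"delta_rot":[0,0,0],"hand":4.5}]'

```text
t: 2.25
eef_pos: [0.5458, -0.1095, 0.0729]
ee_rot: [-3.141, 0.0, -1.857]
force: [0.7, -0.1, 0.3]
width: 0.0449
```

```bash
python3 - <<'E'
from h import *
s=get_state();print(s['eef_pos'],s['ee_rot'],s['force'],s['moment'])
for n in("side","scene","wrist"): cv2.imwrite(f"pics/{n}2.png",grab_frame(n))
a=cv2.imread("pics/side2.png")[150:270,240:400];b=cv2.imread("pics/wrist2.png")
cv2.imwrite("pics/c2.png",np.hstack([cv2.resize(a,(400,300)),cv2.resize(b,(400,300))]))
E
```

```text
[ 0.54584962 -0.10954158  0.07291965] [-3.14108467e+00  1.16359221e-04 -1.85693897e+00] [ 0.68437863 -0.05830473  0.32508539] [-0.0109882   0.01281989  0.00318338]
```

View pics/c2.png

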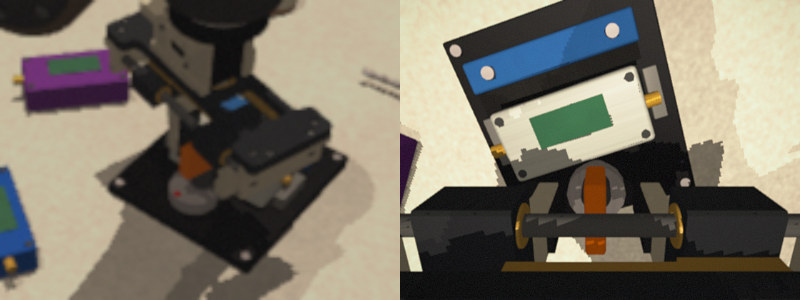

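The picture shows the bar between the open fingers, roughly centred. I close on it.

move_arm --force 55 --rows '[{"delta_pos":[0.05,0.02,0],"delta_rot":[0,0,0],"hand":2.0},{"delta_pos":[0,0,0],"delta_rot":[0,0,0],"hand":1.5},{"delta_pos":[0,0,0],"delta_rot":[0,0,0],"hand":1.0},{"delta_pos":[0,0,0],"delta_rot":[0,0,0],"hand":0.5},{"delta_pos":[0,0,0],"delta_rot":[0,0,0],"hand":0},{"delta_pos":[0,0,0],"delta_rot":[0,0,0],"hand":0},{"delta_pos":[0,0,0],"delta_rot":[0,0,0],"hand":0},{"delta_pos":[0,0,0],"delta_rot":[0,0,0],"hand":0},{"delta_pos":[0,0,0],"delta_rot":[0,0,0],"hand":0},{"delta_pos":[0,0,0],"delta_rot":[0,0,0],"hand":0}]'

```text
t: 3.4
eef_pos: [0.5482, -0.1097, 0.074]
ee_rot: [-3.138, 0.0, -1.856]
force: [2.1, -2.1, 4.4]
width: 0.0115
```

```bash
cat > st.py <<'E'
from h import *
np.set_printoptions(precision=3,suppress=True)
s=get_state();print(s['t'],s['eef_pos'],s['ee_rot'],s['force'],s['moment'],s['width'],s['q'][5], "cam~",round(0.31-1.857-s['ee_rot'][2],3))
E
python3 st.py
```

```text
3.4 [ 0.548 -0.11   0.074] [-3.138  0.    -1.856] [ 2.136 -2.095  4.373] [-1.225 -0.939 -0.015] 0.011519708295623692 -0.4402448345051348 cam~ 0.309
```

move_arm --rows '[{"delta_pos":[0.1,0,0],"delta_rot":[0,0,-3],"hand":0},{"delta_pos":[0.05,0,0],"delta_rot":[0,0,-4],"hand":0},{"delta_pos":[0,0,0],"delta_rot":[0,0,-4],"hand":0},{"delta_pos":[0,0,0],"delta_rot":[0,0,-4],"hand":0},{"delta_pos":[0,0,0],"delta_rot":[0,0,-4],"hand":0},{"delta_pos":[0,0,0],"delta_rot":[0,0,-4],"hand":0},{"delta_pos":[0,0,0],"delta_rot":[0,0,-4],"hand":0},{"delta_pos":[0,0,0],"delta_rot":[0,0,-3],"hand":0},{"delta_pos":[0,0,0],"delta_rot":[0,0,0],"hand":0},{"delta_pos":[0,0,0],"delta_rot":[0,0,0],"hand":0}]'

```text
t: 4.4
eef_pos: [0.5484, -0.1098, 0.074]
ee_rot: [-3.14, 0.001, -2.38]
force: [-1.8, -1.7, 10.6]
width: 0.0113
```

```bash
python3 st.py
```

```text
4.4 [ 0.548 -0.11   0.074] [-3.14   0.001 -2.38 ] [-1.772 -1.725 10.649] [-1.039  0.551 -0.094] 0.011276911312224566 -0.9636338706035663 cam~ 0.833
```

move_arm --rows '[{"delta_pos":[0,0,0.15],"delta_rot":[0,0,-3],"hand":0},{"delta_pos":[0,0,0],"delta_rot":[0,0,-4],"hand":0},{"delta_pos":[0,0,0],"delta_rot":[0,0,-4],"hand":0},{"delta_pos":[0,0,0],"delta_rot":[0,0,-4],"hand":0},{"delta_pos":[0,0,0],"delta_rot":[0,0,-4],"hand":0},{"delta_pos":[0,0,0],"delta_rot":[0,0,-4],"hand":0},{"delta_pos":[0,0,0],"delta_rot":[0,0,-4],"hand":0},{"delta_pos":[0,0,0],"delta_rot":[0,0,-3],"hand":0},{"delta_pos":[0,0,0],"delta_rot":[0,0,0],"hand":0},{"delta_pos":[0,0,0],"delta_rot":[0,0,0],"hand":0}]'

```text
t: 5.4
eef_pos: [0.5484, -0.1099, 0.0743]
ee_rot: [-3.14, 0.001, -2.904]
force: [4.0, -4.8, -1.2]
width: 0.0119
```

```bash
python3 st.py
```

```text
5.4 [ 0.548 -0.11   0.074] [-3.14   0.001 -2.904] [ 3.96  -4.833 -1.244] [-2.053 -1.065 -0.064] 0.011850461917623154 -1.4872265903684856 cam~ 1.357
```

move_arm --rows '[{"delta_pos":[0,0,0],"delta_rot":[0,0,-1],"hand":0},{"delta_pos":[0,0,0],"delta_rot":[0,0,-1.5],"hand":0},{"delta_pos":[0,0,0],"delta_rot":[0,0,-1.5],"hand":0},{"delta_pos":[0,0,0],"delta_rot":[0,0,-1.5],"hand":0},{"delta_pos":[0,0,0],"delta_rot":[0,0,-1.5],"hand":0},{"delta_pos":[0,0,0],"delta_rot":[0,0,-1],"hand":0},{"delta_pos":[0,0,0],"delta_rot":[0,0,-1],"hand":0},{"delta_pos":[0,0,0],"delta_rot":[0,0,-1],"hand":0},{"delta_pos":[0,0,0],"delta_rot":[0,0,0],"hand":0},{"delta_pos":[0,0,0],"delta_rot":[0,0,0],"hand":0}]'

```text
t: 6.4
eef_pos: [0.5484, -0.11, 0.0743]
ee_rot: [-3.141, 0.001, -3.078]
force: [3.9, -4.1, -1.1]
width: 0.0115
```

```bash
python3 st.py
```

```text
6.4 [ 0.548 -0.11   0.074] [-3.141  0.001 -3.078] [ 3.908 -4.149 -1.057] [-2.184 -1.119  0.025] 0.011500169935251568 -1.6614706363304215 cam~ 1.531
```

move_arm --rows '[{"delta_pos":[0,0,0],"delta_rot":[0,0,-0.5],"hand":0},{"delta_pos":[0,0,0],"delta_rot":[0,0,-0.5],"hand":0},{"delta_pos":[0,0,0],"delta_rot":[0,0,-0.5],"hand":0},{"delta_pos":[0,0,0],"delta_rot":[0,0,-0.5],"hand":0},{"delta_pos":[0,0,0],"delta_rot":[0,0,-0.5],"hand":0},{"delta_pos":[0,0,0],"delta_rot":[0,0,-0.5],"hand":0},{"delta_pos":[0,0,0],"delta_rot":[0,0,-0.5],"hand":0},{"delta_pos":[0,0,0],"delta_rot":[0,0,-0.5],"hand":0},{"delta_pos":[0,0,0],"delta_rot":[0,0,-0.5],"hand":0},{"delta_pos":[0,0,0],"delta_rot":[0,0,-0.5],"hand":0}]'

```text
t: 7.4
eef_pos: [0.5484, -0.11, 0.0743]
ee_rot: [-3.141, 0.001, 3.118]
force: [3.5, -4.8, -1.9]
width: 0.0115
```

```bash
python3 st.py; python3 -c "
from h import *
cv2.imwrite('pics/w5.png',grab_frame('wrist'))"
```

```text
7.4 [ 0.548 -0.11   0.074] [-3.141  0.001  3.118] [ 3.452 -4.849 -1.948] [-2.203 -1.043  0.134] 0.011502901923899045 -1.748927740806243 cam~ -4.665
```

View pics/w5.png

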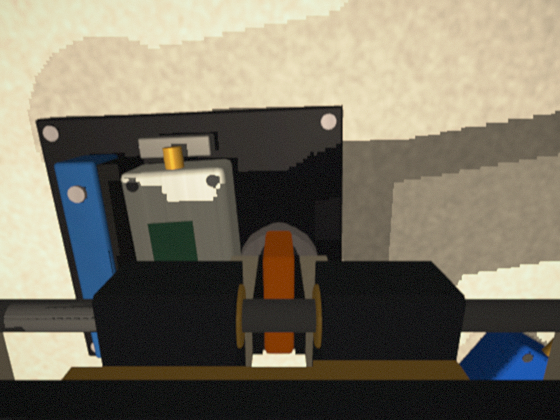

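move_arm --rows '[{"delta_pos":[0,0,0],"delta_rot":[0,0,-0.4],"hand":0},{"delta_pos":[0,0,0],"delta_rot":[0,0,-0.4],"hand":0},{"delta_pos":[0,0,0],"delta_rot":[0,0,-0.4],"hand":0},{"delta_pos":[0,0,0],"delta_rot":[0,0,-0.4],"hand":0},{"delta_pos":[0,0,0],"delta_rot":[0,0,-0.4],"hand":0},{"delta_pos":[0,0,0],"delta_rot":[0,0,-0.4],"hand":0},{"delta_pos":[0,0,0],"delta_rot":[0,0,-0.4],"hand":0},{"delta_pos":[0,0,0],"delta_rot":[0,0,-0.4],"hand":0},{"delta_pos":[0,0,0],"delta_rot":[0,0,-0.4],"hand":0},{"delta_pos":[0,0,0],"delta_rot":[0,0,-0.4],"hand":0}]'

```text
t: 8.45
eef_pos: [0.5484, -0.11, 0.0743]
ee_rot: [-3.141, 0.001, 3.048]
force: [3.4, -4.3, -1.4]
width: 0.0118
```

```bash
sed -i 's/0.31-1.857-s\[.ee_rot.\]\[2\]/(0.31-1.857-s["ee_rot"][2])%(2*np.pi)/' st.py; python3 st.py
```

```text
8.45 [ 0.548 -0.11   0.074] [-3.141  0.001  3.048] [ 3.365 -4.299 -1.411] [-2.196 -1.079  0.103] 0.011775711981270389 -1.8187273832082853 cam~ 1.688
```

move_arm --rows '[{"delta_pos":[0,0,0],"delta_rot":[0,0,-0.4],"hand":0},{"delta_pos":[0,0,0],"delta_rot":[0,0,-0.4],"hand":0},{"delta_pos":[0,0,0],"delta_rot":[0,0,-0.4],"hand":0},{"delta_pos":[0,0,0],"delta_rot":[0,0,-0.4],"hand":0},{"delta_pos":[0,0,0],"delta_rot":[0,0,-0.4],"hand":0},{"delta_pos":[0,0,0],"delta_rot":[0,0,-0.4],"hand":0},{"delta_pos":[0,0,0],"delta_rot":[0,0,-0.4],"hand":0},{"delta_pos":[0,0,0],"delta_rot":[0,0,-0.4],"hand":0},{"delta_pos":[0,0,0],"delta_rot":[0,0,-0.4],"hand":0},{"delta_pos":[0,0,0],"delta_rot":[0,0,-0.4],"hand":0}]'

```text
t: 9.45
eef_pos: [0.5483, -0.11, 0.0743]
ee_rot: [-3.141, 0.001, 2.978]
force: [3.3, -4.5, -1.5]
width: 0.0114
```

```bash
python3 st.py
```

```text
9.45 [ 0.548 -0.11   0.074] [-3.141  0.001  2.978] [ 3.33  -4.473 -1.491] [-2.227 -1.098  0.18 ] 0.011389300422970075 -1.8884587764883933 cam~ 1.758
```

move_arm --rows '[{"delta_pos":[0,0,0],"delta_rot":[0,0,-0.3],"hand":0},{"delta_pos":[0,0,0],"delta_rot":[0,0,-0.3],"hand":0},{"delta_pos":[0,0,0],"delta_rot":[0,0,-0.3],"hand":0},{"delta_pos":[0,0,0],"delta_rot":[0,0,-0.3],"hand":0},{"delta_pos":[0,0,0],"delta_rot":[0,0,-0.3],"hand":0},{"delta_pos":[0,0,0],"delta_rot":[0,0,-0.3],"hand":0},{"delta_pos":[0,0,0],"delta_rot":[0,0,-0.3],"hand":0},{"delta_pos":[0,0,0],"delta_rot":[0,0,-0.3],"hand":0},{"delta_pos":[0,0,0],"delta_rot":[0,0,-0.3],"hand":0},{"delta_pos":[0,0,0],"delta_rot":[0,0,-0.3],"hand":0}]'

```text
t: 10.45
eef_pos: [0.5484, -0.11, 0.0743]
ee_rot: [-3.141, 0.001, 2.926]
force: [4.3, -4.5, -2.1]
width: 0.0118
```

```bash
python3 st.py; python3 -c "
from h import *
cv2.imwrite('pics/w6.png',grab_frame('wrist')[90:370,20:360])"; python3 st.py
```

```text
10.45 [ 0.548 -0.11   0.074] [-3.141  0.001  2.926] [ 4.256 -4.549 -2.092] [-2.216 -1.031  0.227] 0.011847880617853013 -1.9407707719125131 cam~ 1.81
10.5 [ 0.548 -0.11   0.074] [-3.141  0.001  2.926] [ 3.745 -5.447 -2.69 ] [-2.283 -1.073  0.243] 0.011750844923814669 -1.9411106567181469 cam~ 1.811
```

View pics/w6.png

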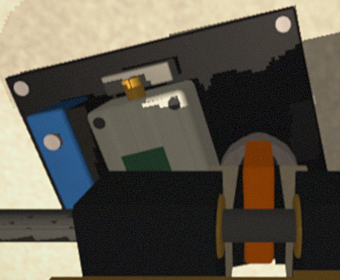

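```bash
python3 - <<'E'
from h import *
w=cv2.imread('pics/w6.png')
cv2.imwrite('pics/w6z.png',cv2.resize(w[70:190,20:180],None,fx=5,fy=5,interpolation=2))
w=cv2.imread('pics/wrist1.png')
cv2.imwrite('pics/w1z.png',cv2.resize(w[30:230,150:360],None,fx=3,fy=3,interpolation=2))
a=grab_frame('side');cv2.imwrite('pics/side6.png',a);b=grab_frame('scene');cv2.imwrite('pics/scene6.png',b)
cv2.imwrite('pics/s6.png',np.hstack([cv2.resize(a[175:265,275:395],(400,300),interpolation=2),cv2.resize(b[190:280,185:305],(400,300),interpolation=2)]))
E
```

```text
(no output)
```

View pics/w6z.png

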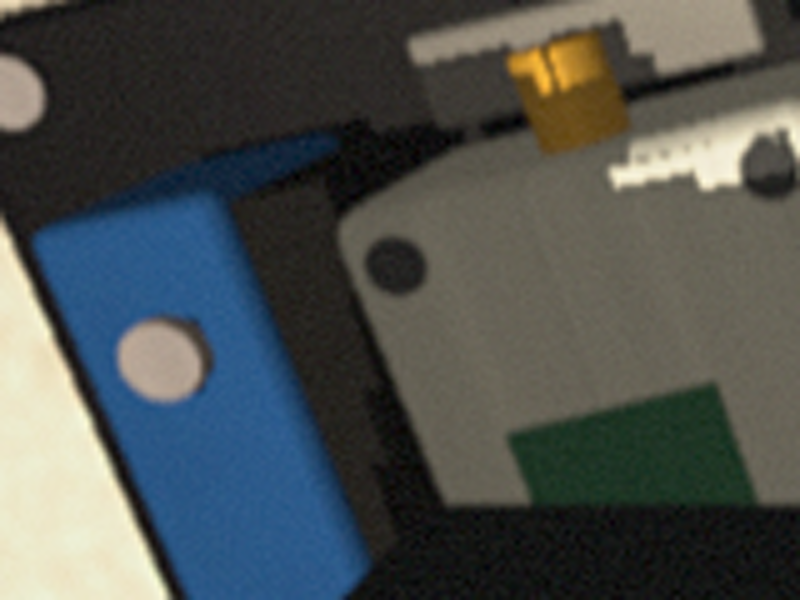

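View pics/w1z.png

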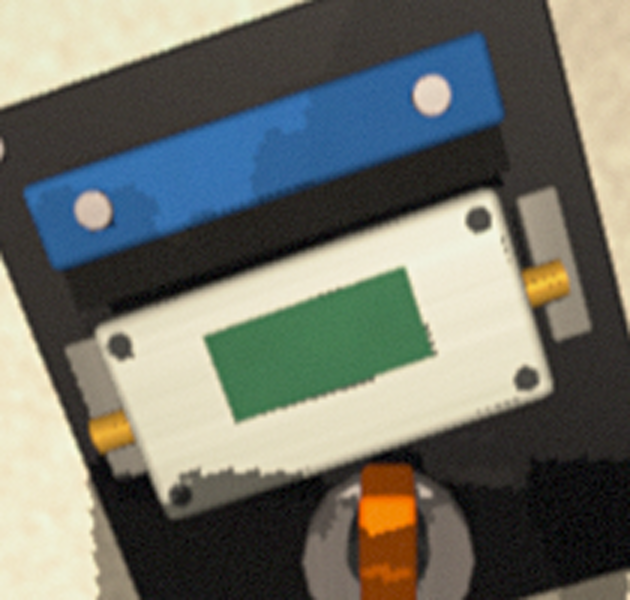

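View pics/s6.png

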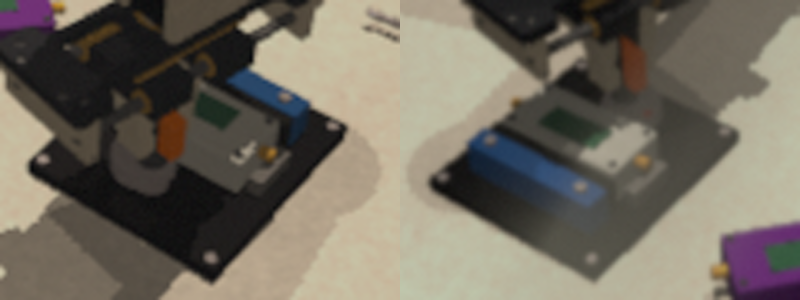

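The module has started to move: its +x end is at the rubber while the -x end still shows a small gap. I continue slowly.

move_arm --rows '[{"delta_pos":[0,0,0],"delta_rot":[0,0,-0.2],"hand":0},{"delta_pos":[0,0,0],"delta_rot":[0,0,-0.2],"hand":0},{"delta_pos":[0,0,0],"delta_rot":[0,0,-0.2],"hand":0},{"delta_pos":[0,0,0],"delta_rot":[0,0,-0.2],"hand":0},{"delta_pos":[0,0,0],"delta_rot":[0,0,-0.2],"hand":0},{"delta_pos":[0,0,0],"delta_rot":[0,0,-0.2],"hand":0},{"delta_pos":[0,0,0],"delta_rot":[0,0,-0.2],"hand":0},{"delta_pos":[0,0,0],"delta_rot":[0,0,-0.2],"hand":0},{"delta_pos":[0,0,0],"delta_rot":[0,0,-0.2],"hand":0},{"delta_pos":[0,0,0],"delta_rot":[0,0,-0.2],"hand":0}]'

```text
t: 11.6
eef_pos: [0.5484, -0.11, 0.0743]
ee_rot: [-3.141, 0.001, 2.891]
force: [3.7, -4.6, -2.1]
width: 0.0114
```

```bash
python3 st.py; python3 -c "
from h import *
cv2.imwrite('pics/w7.png',cv2.resize(grab_frame('wrist')[150:290,20:200],None,fx=4,fy=4,interpolation=2))"; python3 st.py
```

```text
11.6 [ 0.548 -0.11   0.074] [-3.141  0.001  2.891] [ 3.708 -4.636 -2.113] [-2.228 -1.065  0.212] 0.011448962527142824 -1.9756427734745083 cam~ 1.845
11.65 [ 0.548 -0.11   0.074] [-3.141  0.001  2.891] [ 3.967 -4.849 -1.848] [-2.256 -1.036  0.139] 0.011426928760779744 -1.9758309169573944 cam~ 1.845
```

View pics/w7.png

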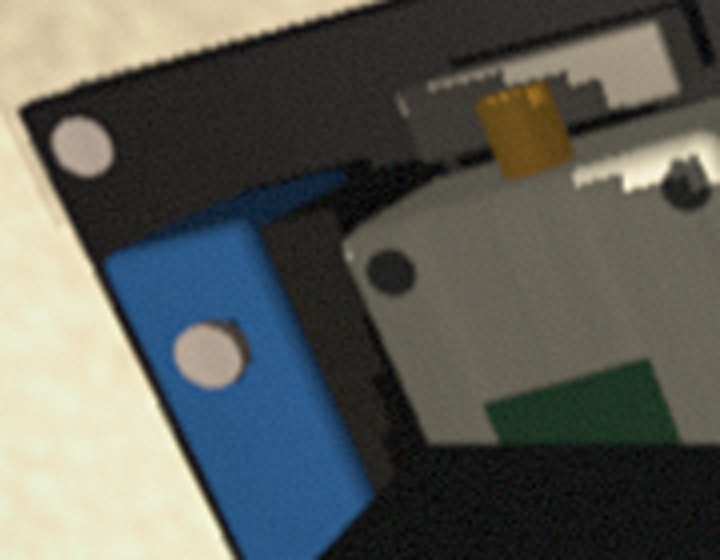

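```bash
cat > av.py <<'E'
from h import *
np.set_printoptions(precision=3,suppress=True)
M=[];F=[]
for i in range(5):
    s=get_state();M.append(s['moment']);F.append(s['force']);im=grab_frame('wrist')
M=np.array(M)
print(s['t'],"Mz",M[:,2],M[:,2].mean().round(3),"F",np.mean(F,0),"cam",round((0.31-1.857-s["ee_rot"][2])%(2*np.pi),3), s['eef_pos'])
import sys
if len(sys.argv)>1: cv2.imwrite(f'pics/{sys.argv[1]}.png',cv2.resize(im[150:290,20:200],None,fx=4,fy=4,interpolation=2))
E
python3 av.py
```

```text
11.85 Mz [0.139 0.188 0.157 0.129 0.16 ] 0.155 F [ 3.685 -4.779 -2.066] cam 1.845 [ 0.548 -0.11   0.074]
```

move_arm --rows '[{"delta_pos":[0,0,0],"delta_rot":[0,0,-0.2],"hand":0},{"delta_pos":[0,0,0],"delta_rot":[0,0,-0.3],"hand":0},{"delta_pos":[0,0,0],"delta_rot":[0,0,-0.3],"hand":0},{"delta_pos":[0,0,0],"delta_rot":[0,0,-0.3],"hand":0},{"delta_pos":[0,0,0],"delta_rot":[0,0,-0.3],"hand":0},{"delta_pos":[0,0,0],"delta_rot":[0,0,-0.3],"hand":0},{"delta_pos":[0,0,0],"delta_rot":[0,0,-0.3],"hand":0},{"delta_pos":[0,0,0],"delta_rot":[0,0,-0.3],"hand":0},{"delta_pos":[0,0,0],"delta_rot":[0,0,-0.3],"hand":0},{"delta_pos":[0,0,0],"delta_rot":[0,0,-0.4],"hand":0}]'

```text
t: 12.9
eef_pos: [0.5483, -0.1101, 0.0743]
ee_rot: [-3.141, 0.001, 2.839]
force: [2.9, -4.1, -1.9]
width: 0.0117
```

```bash
python3 av.py w8
```

```text
13.1 Mz [0.157 0.129 0.181 0.113 0.133] 0.142 F [ 3.658 -4.963 -1.925] cam 1.897 [ 0.548 -0.11   0.074]
```

move_arm --rows '[{"delta_pos":[0,0,0],"delta_rot":[0,0,-0.2],"hand":0},{"delta_pos":[0,0,0],"delta_rot":[0,0,-0.3],"hand":0},{"delta_pos":[0,0,0],"delta_rot":[0,0,-0.3],"hand":0},{"delta_pos":[0,0,0],"delta_rot":[0,0,-0.3],"hand":0},{"delta_pos":[0,0,0],"delta_rot":[0,0,-0.3],"hand":0},{"delta_pos":[0,0,0],"delta_rot":[0,0,-0.3],"hand":0},{"delta_pos":[0,0,0],"delta_rot":[0,0,-0.3],"hand":0},{"delta_pos":[0,0,0],"delta_rot":[0,0,-0.3],"hand":0},{"delta_pos":[0,0,0],"delta_rot":[0,0,-0.3],"hand":0},{"delta_pos":[0,0,0],"delta_rot":[0,0,-0.4],"hand":0}]'

```text
t: 14.15
eef_pos: [0.5483, -0.1101, 0.0743]
ee_rot: [-3.141, 0.001, 2.786]
force: [3.1, -5.1, -2.7]
width: 0.0115
```

```bash
python3 av.py w9
```

```text
14.35 Mz [0.156 0.179 0.137 0.216 0.162] 0.17 F [ 3.21  -4.672 -1.741] cam 1.95 [ 0.548 -0.11   0.074]
```

View pics/w9.png

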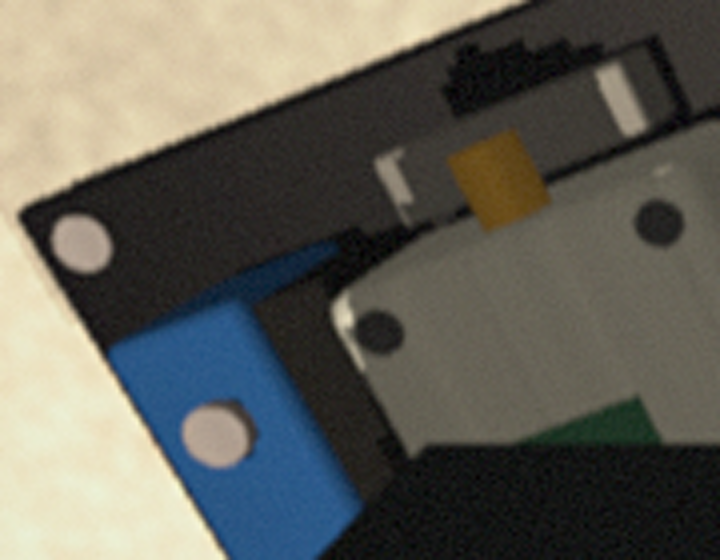

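move_arm --rows '[{"delta_pos":[0,0,0],"delta_rot":[0,0,-0.2],"hand":0},{"delta_pos":[0,0,0],"delta_rot":[0,0,-0.3],"hand":0},{"delta_pos":[0,0,0],"delta_rot":[0,0,-0.3],"hand":0},{"delta_pos":[0,0,0],"delta_rot":[0,0,-0.3],"hand":0},{"delta_pos":[0,0,0],"delta_rot":[0,0,-0.3],"hand":0},{"delta_pos":[0,0,0],"delta_rot":[0,0,-0.3],"hand":0},{"delta_pos":[0,0,0],"delta_rot":[0,0,-0.3],"hand":0},{"delta_pos":[0,0,0],"delta_rot":[0,0,-0.3],"hand":0},{"delta_pos":[0,0,0],"delta_rot":[0,0,-0.3],"hand":0},{"delta_pos":[0,0,0],"delta_rot":[0,0,-0.4],"hand":0}]'

```text
t: 15.4
eef_pos: [0.5483, -0.11, 0.0743]
ee_rot: [-3.141, 0.001, 2.734]
force: [3.5, -4.7, -1.4]
width: 0.0117
```

```bash
python3 av.py w10
```

```text
15.6 Mz [0.229 0.16  0.239 0.246 0.191] 0.213 F [ 3.541 -4.796 -1.854] cam 2.002 [ 0.548 -0.11   0.074]
```

move_arm --rows '[{"delta_pos":[0,0,0],"delta_rot":[0,0,-0.2],"hand":0},{"delta_pos":[0,0,0],"delta_rot":[0,0,-0.2],"hand":0},{"delta_pos":[0,0,0],"delta_rot":[0,0,-0.2],"hand":0},{"delta_pos":[0,0,0],"delta_rot":[0,0,-0.2],"hand":0},{"delta_pos":[0,0,0],"delta_rot":[0,0,-0.2],"hand":0},{"delta_pos":[0,0,0],"delta_rot":[0,0,-0.2],"hand":0},{"delta_pos":[0,0,0],"delta_rot":[0,0,-0.2],"hand":0},{"delta_pos":[0,0,0],"delta_rot":[0,0,-0.2],"hand":0},{"delta_pos":[0,0,0],"delta_rot":[0,0,-0.2],"hand":0},{"delta_pos":[0,0,0],"delta_rot":[0,0,-0.2],"hand":0}]'

```text
t: 16.65
eef_pos: [0.5483, -0.11, 0.0743]
ee_rot: [-3.141, 0.001, 2.699]
force: [3.6, -5.3, -0.8]
width: 0.0117
```

```bash
python3 av.py w11
```

```text
16.85 Mz [0.286 0.347 0.288 0.285 0.274] 0.296 F [ 3.708 -5.187 -1.719] cam 2.037 [ 0.548 -0.11   0.074]
```

View pics/w11.png

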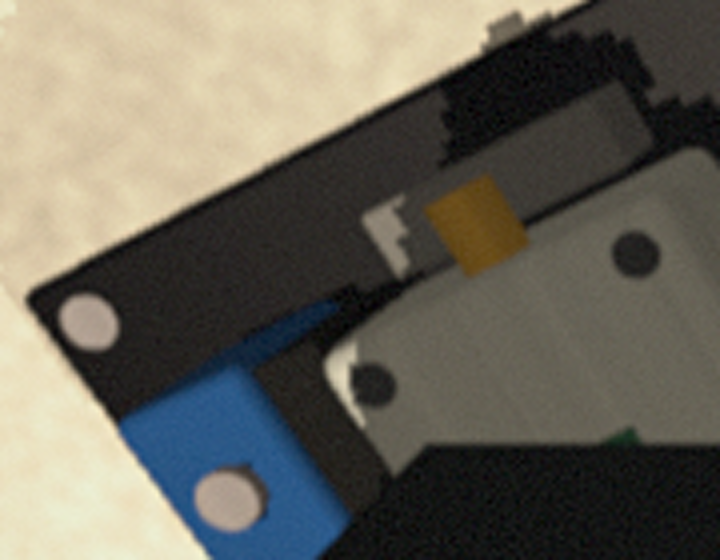

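Gap closed and torque now rising quickly: contact began near cam 1.98. The free baseline is about 0.16, so I aim for about 0.40.

move_arm --rows '[{"delta_pos":[0,0,0],"delta_rot":[0,0,-0.2],"hand":0},{"delta_pos":[0,0,0],"delta_rot":[0,0,-0.2],"hand":0},{"delta_pos":[0,0,0],"delta_rot":[0,0,-0.2],"hand":0},{"delta_pos":[0,0,0],"delta_rot":[0,0,-0.2],"hand":0},{"delta_pos":[0,0,0],"delta_rot":[0,0,-0.2],"hand":0},{"delta_pos":[0,0,0],"delta_rot":[0,0,-0.2],"hand":0},{"delta_pos":[0,0,0],"delta_rot":[0,0,-0.2],"hand":0},{"delta_pos":[0,0,0],"delta_rot":[0,0,-0.2],"hand":0},{"delta_pos":[0,0,0],"delta_rot":[0,0,-0.2],"hand":0},{"delta_pos":[0,0,0],"delta_rot":[0,0,-0.2],"hand":0}]'

```text
t: 17.9
eef_pos: [0.5484, -0.11, 0.0743]
ee_rot: [-3.141, 0.001, 2.664]
force: [3.7, -4.5, -3.1]
width: 0.0116
```

```bash
python3 av.py w12
```

```text
18.1 Mz [0.367 0.325 0.267 0.267 0.349] 0.315 F [ 3.766 -4.868 -2.077] cam 2.072 [ 0.548 -0.11   0.074]
```

move_arm --rows '[{"delta_pos":[0,0,0],"delta_rot":[0,0,-0.3],"hand":0},{"delta_pos":[0,0,0],"delta_rot":[0,0,-0.3],"hand":0},{"delta_pos":[0,0,0],"delta_rot":[0,0,-0.3],"hand":0},{"delta_pos":[0,0,0],"delta_rot":[0,0,-0.3],"hand":0},{"delta_pos":[0,0,0],"delta_rot":[0,0,-0.3],"hand":0},{"delta_pos":[0,0,0],"delta_rot":[0,0,-0.3],"hand":0},{"delta_pos":[0,0,0],"delta_rot":[0,0,-0.3],"hand":0},{"delta_pos":[0,0,0],"delta_rot":[0,0,-0.3],"hand":0},{"delta_pos":[0,0,0],"delta_rot":[0,0,-0.3],"hand":0},{"delta_pos":[0,0,0],"delta_rot":[0,0,-0.3],"hand":0}]'

```text
t: 19.15
eef_pos: [0.5484, -0.11, 0.0743]
ee_rot: [-3.141, 0.001, 2.612]
force: [3.1, -4.9, -2.8]
width: 0.0118
```

```bash
python3 av.py w13
```

```text
19.35 Mz [0.43  0.456 0.429 0.413 0.343] 0.414 F [ 3.387 -4.879 -2.263] cam 2.124 [ 0.548 -0.11   0.074]
```

move_arm --rows '[{"delta_pos":[0,0,0],"delta_rot":[0,0,0],"hand":2.0},{"delta_pos":[0,0,0],"delta_rot":[0,0,0],"hand":3.0},{"delta_pos":[0,0,0],"delta_rot":[0,0,0],"hand":4.0},{"delta_pos":[0,0,0],"delta_rot":[0,0,0],"hand":4.5},{"delta_pos":[0,0,0.5],"delta_rot":[0,0,0],"hand":4.5},{"delta_pos":[0,0,1.5],"delta_rot":[0,0,0],"hand":4.5},{"delta_pos":[0,0,2],"delta_rot":[0,0,0],"hand":4.5},{"delta_pos":[0,0,2],"delta_rot":[0,0,0],"hand":4.5},{"delta_pos":[0,0,2],"delta_rot":[0,0,0],"hand":4.5},{"delta_pos":[0,0,2],"delta_rot":[0,0,0],"hand":4.5}]'

```text
t: 20.4
eef_pos: [0.5473, -0.1094, 0.1751]
ee_rot: [-3.141, -0.0, 2.611]
force: [1.8, -0.5, 0.0]
width: 0.0451
```

```bash
python3 st.py; python3 - <<'E'
from h import *
for n in("side","wrist","scene"): cv2.imwrite(f"pics/{n}14.png",grab_frame(n))
a=cv2.imread('pics/side14.png')
cv2.imwrite('pics/s14.png',np.hstack([cv2.resize(a[150:270,260:420],(400,300),interpolation=2),cv2.resize(cv2.imread('pics/wrist14.png'),(400,300))]))
E
```

```text
20.4 [ 0.547 -0.109  0.175] [-3.141 -0.     2.611] [ 1.766 -0.506  0.013] [-0.088 -0.149  0.054] 0.04510105217429266 -2.2549673524127547 cam~ 2.125
```

View pics/s14.png

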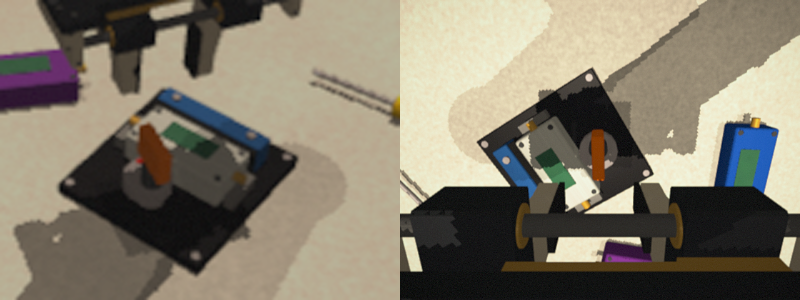

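View pics/wrist14.png

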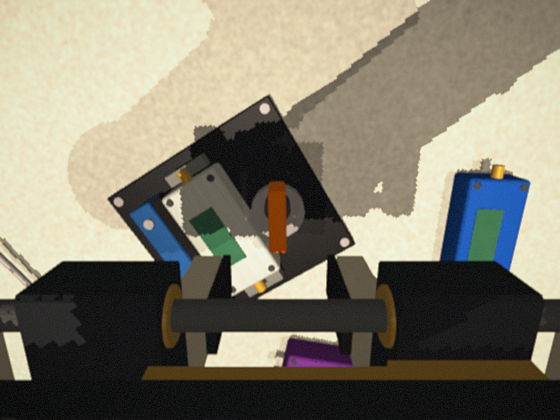

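The module is seated against the rubber and the bar kept its angle after release. Next I head for the console: first to a viewing pose, with the fingers closing.

move_arm --rows '[{"delta_pos":[-0.2,2.5,1.0],"delta_rot":[0,0,5],"hand":4.0},{"delta_pos":[-0.4,4.0,1.0],"delta_rot":[0,0,8],"hand":3.0},{"delta_pos":[-0.4,4.0,0.5],"delta_rot":[0,0,8],"hand":2.0},{"delta_pos":[-0.4,4.0,0],"delta_rot":[0,0,8],"hand":1.0},{"delta_pos":[-0.4,4.0,0],"delta_rot":[0,0,8],"hand":0},{"delta_pos":[-0.4,4.0,0],"delta_rot":[0,0,8],"hand":0},{"delta_pos":[-0.4,4.0,0],"delta_rot":[0,0,8],"hand":0},{"delta_pos":[-0.4,4.0,0],"delta_rot":[0,0,8],"hand":0},{"delta_pos":[-0.4,4.0,0],"delta_rot":[0,0,8],"hand":0},{"delta_pos":[-0.4,4.0,0],"delta_rot":[0,0,8],"hand":0}]'

```text
t: 21.55
eef_pos: [0.5087, 0.277, 0.1982]
ee_rot: [3.141, -0.002, -2.322]
force: [1.2, -0.8, -0.2]
width: 0.0005
```

move_arm --rows '[{"delta_pos":[-0.2,3.0,0],"delta_rot":[0,0,8],"hand":0},{"delta_pos":[-0.2,2.0,0],"delta_rot":[0,0,8],"hand":0},{"delta_pos":[0,1.5,0],"delta_rot":[0,0,8],"hand":0},{"delta_pos":[0,0,0],"delta_rot":[0,0,8],"hand":0},{"delta_pos":[0,0,0],"delta_rot":[0,0,2],"hand":0},{"delta_pos":[0,0,0],"delta_rot":[0,0,0],"hand":0},{"delta_pos":[0,0,0],"delta_rot":[0,0,0],"hand":0},{"delta_pos":[0,0,0],"delta_rot":[0,0,0],"hand":0},{"delta_pos":[0,0,0],"delta_rot":[0,0,0],"hand":0},{"delta_pos":[0,0,0],"delta_rot":[0,0,0],"hand":0}]'

```text
t: 22.55
eef_pos: [0.5056, 0.3406, 0.1991]
ee_rot: [3.142, 0.0, -1.735]
force: [0.0, -0.9, -0.0]
width: 0.0006
```

```bash
python3 st.py; python3 - <<'E'
from h import *
np.set_printoptions(precision=4,suppress=True)
W=cam("wrist");im=grab_frame("wrist");cv2.imwrite("pics/w15.png",im)
for nm,b in(("g",blobs(mask(im,(50,110,60),(80,255,255)),60)),("r",blobs(mask(im,(0,150,50),(5,255,255))|mask(im,(174,150,50),(180,255,255)),60))):
    for a in b: print(nm,a,plane("wrist",a[1],.0425,W))
E
```

```text
22.55 [0.506 0.341 0.199] [ 3.142  0.    -1.735] [ 0.027 -0.92  -0.037] [ 0.035  0.011 -0.001] 0.0005746498400598535 -1.0774573264879115 cam~ 0.188
g (648, [194.5, 138.5], [181, 109, 39, 45]) [0.5618 0.2804 0.0425]
g (999, [277.2, 137.4], [260, 120, 35, 36]) [0.4972 0.2903 0.0425]
r (1184, [276.3, 61.2], [258, 41, 37, 41]) [0.4886 0.2351 0.0425]
```

View pics/w15.png

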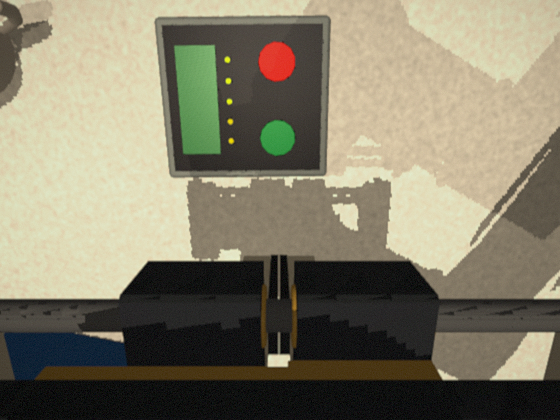

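The wrist picture shows the green key at (277,137) and the red key at (276,61). The green key is at (0.497, 0.290), which agrees with the side view. I go over it and down.

move_arm --rows '[{"delta_pos":[-0.4,-1.5,0],"delta_rot":[0,0,0],"hand":0},{"delta_pos":[-0.4,-2.0,-1.0],"delta_rot":[0,0,0],"hand":0},{"delta_pos":[-0.1,-1.5,-2.0],"delta_rot":[0,0,0],"hand":0},{"delta_pos":[0,0,-3.0],"delta_rot":[0,0,0],"hand":0},{"delta_pos":[0,0,-3.0],"delta_rot":[0,0,0],"hand":0},{"delta_pos":[0,0,-2.0],"delta_rot":[0,0,0],"hand":0},{"delta_pos":[0,0,-1.0],"delta_rot":[0,0,0],"hand":0},{"delta_pos":[0,0,-0.5],"delta_rot":[0,0,0],"hand":0},{"delta_pos":[0,0,0],"delta_rot":[0,0,0],"hand":0},{"delta_pos":[0,0,0],"delta_rot":[0,0,0],"hand":0}]'

```text
t: 23.6
eef_pos: [0.4971, 0.2911, 0.0751]
ee_rot: [-3.141, 0.001, -1.735]
force: [-0.1, -0.4, 0.6]
width: 0.0004
```

```bash
python3 st.py; python3 - <<'E'
from h import *
a=grab_frame('side');b=grab_frame("wrist")
cv2.imwrite('pics/s16.png',np.hstack([cv2.resize(a[290:420,110:283],(400,300),interpolation=2),cv2.resize(b,(400,300))]))
E
```

```text
23.6 [0.497 0.291 0.075] [-3.141  0.001 -1.735] [-0.059 -0.35   0.588] [ 0.009  0.05  -0.001] 0.00038801963966915686 -1.033442980407179 cam~ 0.188
```

View pics/s16.png

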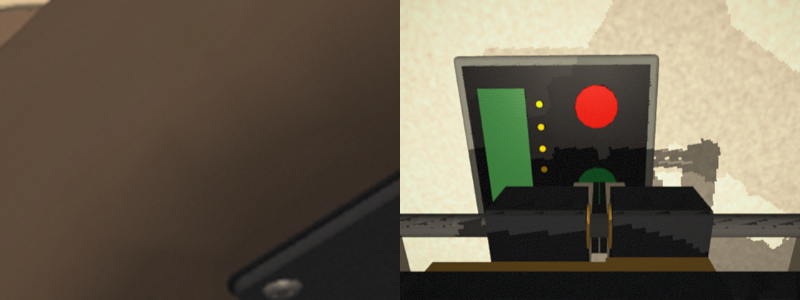

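The side view is blocked by the arm. The wrist view shows the closed fingers centred on the green key's column, well clear of the red key. I press gently.

move_arm --rows '[{"delta_pos":[0,0,-0.2],"delta_rot":[0,0,0],"hand":0},{"delta_pos":[0,0,-0.2],"delta_rot":[0,0,0],"hand":0},{"delta_pos":[0,0,-0.2],"delta_rot":[0,0,0],"hand":0},{"delta_pos":[0,0,-0.2],"delta_rot":[0,0,0],"hand":0},{"delta_pos":[0,0,-0.05],"delta_rot":[0,0,0],"hand":0},{"delta_pos":[0,0,-0.05],"delta_rot":[0,0,0],"hand":0},{"delta_pos":[0,0,-0.05],"delta_rot":[0,0,0],"hand":0},{"delta_pos":[0,0,-0.05],"delta_rot":[0,0,0],"hand":0},{"delta_pos":[0,0,-0.05],"delta_rot":[0,0,0],"hand":0},{"delta_pos":[0,0,0],"delta_rot":[0,0,0],"hand":0}]'

```text
t: 24.7
eef_pos: [0.4966, 0.2907, 0.0639]
ee_rot: [-3.141, 0.0, -1.735]
force: [-1.1, -0.8, 4.9]
width: 0.0003
```

```bash
python3 st.py
```

```text
24.7 [0.497 0.291 0.064] [-3.141  0.    -1.735] [-1.132 -0.798  4.945] [-0.351  0.777 -0.078] 0.0003033098066630084 -1.0334509377278474 cam~ 0.188
```

move_arm --rows '[{"delta_pos":[0,0,-0.02],"delta_rot":[0,0,0],"hand":0},{"delta_pos":[0,0,-0.02],"delta_rot":[0,0,0],"hand":0},{"delta_pos":[0,0,-0.02],"delta_rot":[0,0,0],"hand":0},{"delta_pos":[0,0,-0.02],"delta_rot":[0,0,0],"hand":0},{"delta_pos":[0,0,0],"delta_rot":[0,0,0],"hand":0},{"delta_pos":[0,0,0],"delta_rot":[0,0,0],"hand":0},{"delta_pos":[0,0,0],"delta_rot":[0,0,0],"hand":0},{"delta_pos":[0,0,0],"delta_rot":[0,0,0],"hand":0},{"delta_pos":[0,0,0],"delta_rot":[0,0,0],"hand":0},{"delta_pos":[0,0,0],"delta_rot":[0,0,0],"hand":0}]'

```text
t: 25.7
eef_pos: [0.4966, 0.2907, 0.0635]
ee_rot: [-3.141, 0.0, -1.735]
force: [-2.7, -1.6, 7.8]
width: 0.0006
```

```bash
python3 st.py
```

```text
25.7 [0.497 0.291 0.063] [-3.141  0.    -1.735] [-2.667 -1.553  7.783] [-0.424  1.082 -0.004] 0.0006227756972700795 -1.0334956671336524 cam~ 0.188
```

move_arm --rows '[{"delta_pos":[0,0,-0.03],"delta_rot":[0,0,0],"hand":0},{"delta_pos":[0,0,-0.03],"delta_rot":[0,0,0],"hand":0},{"delta_pos":[0,0,-0.03],"delta_rot":[0,0,0],"hand":0},{"delta_pos":[0,0,-0.03],"delta_rot":[0,0,0],"hand":0},{"delta_pos":[0,0,0],"delta_rot":[0,0,0],"hand":0},{"delta_pos":[0,0,0],"delta_rot":[0,0,0],"hand":0},{"delta_pos":[0,0,0],"delta_rot":[0,0,0],"hand":0},{"delta_pos":[0,0,0],"delta_rot":[0,0,0],"hand":0},{"delta_pos":[0,0,0],"delta_rot":[0,0,0],"hand":0},{"delta_pos":[0,0,0],"delta_rot":[0,0,0],"hand":0}]'

```text
t: 26.7
eef_pos: [0.4966, 0.2907, 0.0632]
ee_rot: [-3.141, 0.0, -1.734]
force: [-5.6, -3.1, 16.9]
width: 0.0003
```

```bash
python3 st.py
```

```text
26.7 [0.497 0.291 0.063] [-3.141  0.    -1.734] [-5.628 -3.147 16.91 ] [-0.952  2.345 -0.011] 0.00031177281193305734 -1.033516562255008 cam~ 0.187
```

17 N and it pushes back firmly. I lift straight up and move back for a look.

move_arm --rows '[{"delta_pos":[0,0,0.5],"delta_rot":[0,0,0],"hand":0},{"delta_pos":[0,0,1.5],"delta_rot":[0,0,0],"hand":0},{"delta_pos":[0,0,3],"delta_rot":[0,0,0],"hand":0},{"delta_pos":[0,0,4],"delta_rot":[0,0,0],"hand":0},{"delta_pos":[0,1.5,4],"delta_rot":[0,0,0],"hand":0},{"delta_pos":[0,2,2],"delta_rot":[0,0,0],"hand":0},{"delta_pos":[0,1.5,0],"delta_rot":[0,0,0],"hand":0},{"delta_pos":[0,0,0],"delta_rot":[0,0,0],"hand":0},{"delta_pos":[0,0,0],"delta_rot":[0,0,0],"hand":0},{"delta_pos":[0,0,0],"delta_rot":[0,0,0],"hand":0}]'

```text
t: 27.7
eef_pos: [0.4961, 0.3399, 0.2103]
ee_rot: [3.14, -0.002, -1.735]
force: [0.1, -0.8, -0.1]
width: 0.0003
```

```bash
python3 st.py; python3 - <<'E'
from h import *
a=grab_frame('side');b=grab_frame("wrist");c=grab_frame("scene")
for n,i in(("side",a),("wrist",b),("scene",c)):cv2.imwrite(f"pics/{n}17.png",i)
cv2.imwrite('pics/s17.png',np.vstack([np.hstack([cv2.resize(a[150:270,260:420],(400,300),interpolation=2),cv2.resize(b,(400,300))]),np.hstack([cv2.resize(a,(400,300)),cv2.resize(c,(400,300))])]))
E
```

```text
27.7 [0.496 0.34  0.21 ] [ 3.14  -0.002 -1.735] [ 0.105 -0.805 -0.142] [-0.048 -0.053  0.043] 0.00034451850922115844 -1.089239170082368 cam~ 0.188
```

View pics/s17.png

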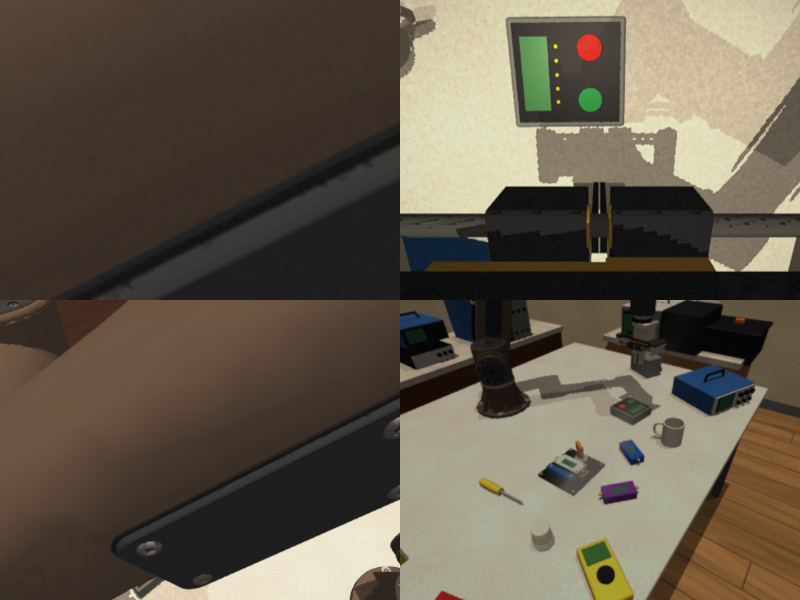

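```bash
python3 -c "
from station import *
print(job_done())"
```

```text
the job is handed in; nothing more can be done
None
```

The module is clamped against the rubber stop and the test start key has been pressed. I handed the job in at about 28 s, with the robot touching nothing.

- **Clamp:** I turned the knob clockwise in one grasp from a cam angle of about 0.31 to 2.12 rad. The quick torque rise began near 1.98 rad. I stopped at a mean of 0.41 N m, about 0.25 above the roughly 0.16 free level, which is about 12 N of clamping. The turn since contact gives about 10 N by geometry.
- **Release:** After letting go, the wrist view showed the bar at the same angle and the module against the rubber.
- **Green key:** I pressed with the closed fingertips to about 17 N, holding over 6 N for about a second, then lifted clear. The display showed no visible change, so I have no visual sign that the press registered.
- **Other things:** In the last scene picture, the red key, mug, screwdriver and jar look untouched and in place.

**What disagreed or failed:**
- **Torque:** Single readings scattered by about 0.04 N m and drifted as the knob turned. I averaged five readings per step during the final approach.
- **Knob position:** The grasp put the knob about 1.5 mm off the camera estimate in x, within the calibration tolerance.
- **Side view:** The arm blocked the side camera in the last pictures. The jig was last seen close up right after the release, and only in the scene view after that.

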